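Show the next sample's cap dot to the bench camera with the swivel mirror

ROBOT

A 6-joint arm with a two-finger parallel gripper is mounted at the origin on a cart in front of the work surface, level with it; the furniture and walls round the work are solid. World frame = base frame: x ahead of the robot, y to its left, z up, the work surface at z = 0. Lengths are in m, angles in rad, forces in N, time in s.
With the tool pointing down it reaches from about 0.375 to 0.9 m from the base axis. Payload 3.1 kg.
Tool frame: the origin (TCP) lies midway between the tips of the shut fingers; the grasp point (between the pads) lies 19 mm behind it; z points along the fingers, y is the line along which they close (so a half turn about z gives the same grasp; the last joint's range is limited). The gripper opens to 85 mm and grips with 20 to 120 N. Pads are 22 mm wide; open, the fingers measure 114 mm over their backs; the gripper's body (76 mm by 85 mm) begins 54 mm behind the grasp point. The pads swing forward as they close: fully open they stand 13 mm farther back than shut.
Start: joints at [1.014, 0.527, 1.433, -0, 1.181, -0.178], TCP at [0.231, 0.581, 0.231] pointing down, gripper open.
Joint ranges: [-3.08, 3.08], [-0.75, 2.2], [0.22, 2.44], [-1.43, 4.57], [0, 2.65], [-2.85, 2.85]. Speed limits (rad/s): [2.79, 2.79, 3.14, 3.14, 3.14, 3.14].

INTERFACE

Orientations are given as a unit quaternion [w, x, y, z].
In Python, from station import r gives the robot as it stands.
- The arm moves only by the tool play_rows, never from a script. Its argument "increments" is a list of rows, each a list of 2 entries, a list of its own where there are three numbers: the shift along the tool's x, y, z as a fraction of full scale, then the turn, a rotation vector about the tool's x, y, z as a fraction of full scale. A call has 1 to 10 rows; each row is the pose to reach, as a shift and turn from the pose commanded when the call began, along the tool's axes at that moment; what a row does not reach only later rows make up. Full scale, the value 1, is 0.4 m for a shift and 1.5 rad for a turn. A row lasts 1/8 s, in which the tool goes at most 62.5 mm and 10.7 degrees, less where a joint would pass 70% of its speed; a pose out of reach is approached as far as the arm can. A call with a number of a shift or a turn outside -1 to 1 is refused whole. A call with a gripper value outside its range is refused whole. "fingers" is the closure, from 0 (fully open) to 1 (shut), set as the call begins (left out, the last holds). The fingers move at their own pace and stop on an object; "grip_force" is the grip in N (left out, the last holds). Time passes only in rows, so rows that repeat a pose let the fingers close. It gives the time, the measured TCP pose, the force, the opening and the grip force at its end, in the units of the state.
- r.sense(): the state, without advancing time (a new reading comes with each control period).
- r.get_image(name): name is "scene" or "side" or "wrist"; returns a dict with "img" (420x560x3 uint8, blue, green, red), "K" (3x3 intrinsics, pixels), "cam_to_world" (4x4, takes a point from camera to world coordinates). Camera axes: x right, y down, z forward; pixel columns grow to the right and rows downward; lengths in m; the calibration is good to about 2 mm. The wrist camera is an equidistant fisheye: a pixel r from the principal point sees the ray r / f radians off the axis. A picture is of the moment at which its call begins. There is no depth.
- r.job_done(): hands the job in; it is judged then, once.
Trained networks look in a picture, given as the dict that the camera call returned (one of the last four; its "shot" number tells which), for a name from the list of things; names that differ only in an ending like _2 or _b are one class to them, and where a whole thing is asked for, a point or a joint stands for the part that bears it (a point fixed in the world has none). Each returns a list of dicts, best first, with "confidence" (0 to 1); they miss things now and then, are a little off and sometimes report something else, mostly with a low value. They report only what shows in the picture. A call takes as long as a camera call.
- r.boxes_of(thing, picture): "uv" ([column, row] in pixels, amid what is visible of it).
- r.mark_of(thing, picture): "uv" ([column, row] in pixels: a listed point, or the origin of a listed thing).
The state is a dict: "t": time; "joint_pos": joint angles; "joint_vel": joint speeds; "joint_torque": joint torques, N m; "eef_pos": TCP position; "orientation": TCP orientation; "contact_force": force on the tool from outside, world axes, zero at the start; "wrist_torque": the same for the moment, N m; "finger_gap": finger opening in m; "finger_force": force on a finger pad.
Only numpy, scipy, OpenCV 4.12 (cv2) and the standard library are available. Lean on these libraries where they do the work, as an engineer would, in place of code of your own. Each camera call takes 0.05 s, during which the arm holds its last target. There are 200 camera calls.

TASK

The sample in the green-capped tube has been checked, so first press its cap fully shut; then flick the yellow cap up until it stands upright, so that the red dot on its inner face looks towards the mirror. Next turn the spring-loaded swivel mirror by its orange knob until the small bench camera sees that red dot in the middle of the mirror (the red pointer below it then points at the dot), and finish while still holding the mirror steady at that angle, without letting go. Leave the blue cap shut and the tools and parts lying about where they are.

Things in the scene. Friction and masses are not known exactly. Their poses are not given: they have to be found in the camera images.
- rack: fixed aluminium rack, 75 x 225 mm, with three upright white sample tubes (33 mm across, fixed, mouths at z = 0.107) 68 mm apart along its y axis; cap colours green, yellow, blue in any order, each tube banded in its cap's colour. Origin under its centre on the bench, z up; -x is its front, where the tabs of shut caps point and the mirror stands.
- cap_green (a joint): hinge of the green tube's flip cap, 0 = shut, grows as it opens, 1.57 = upright, stop at 1.75 rad. The hinge is stiff (about 0.01 N m friction): the cap stays at whatever angle it is left; it does not snap. At the start it stands open at 1.3 to 1.7 rad.
- cap_yellow (a joint): hinge of the yellow tube's flip cap, 0 = shut, grows as it opens, 1.57 = upright, stop at 1.75 rad. The hinge is stiff (about 0.01 N m friction): the cap stays at whatever angle it is left; it does not snap. Shut at the start.
- cap_blue (a joint): hinge of the blue tube's flip cap, 0 = shut, grows as it opens, 1.57 = upright, stop at 1.75 rad. The hinge is stiff (about 0.01 N m friction): the cap stays at whatever angle it is left; it does not snap. Shut at the start; leave it.
- green_tab (a point): centre of the green cap's thumb tab, 50 mm from the hinge axis; z about 0.111 when shut. The tab is 12 mm wide (along the hinge), 6 mm thick, and reaches from 36 to 62 mm from the hinge; the round cap (34 mm) ends at 36 mm. Axes turn with the cap: y along the hinge, -x from hinge to tab, z out of the cap's top. Pinched across its width from above, it pivots between the fingers.
- green_hinge (a point): middle of the green cap's hinge axis, 108 mm above the bench, at the back of its tube (19 mm behind the tube's axis). Same axes as the cap. The top of the shut cap lies 6 mm above the hinge.
- yellow_tab (a point): the same point and axes on the yellow cap, which has the same shape as the green one (see green_tab).
- yellow_hinge (a point): middle of the yellow cap's hinge axis, as for the green one.
- yellow_dot (a point): centre of the 16 mm red dot on the inner face of the yellow cap, 19 mm from the hinge axis and 8 mm below it when shut; it stands at z about 0.127 when the cap is upright.
- mirror_stand: fixed grey stand, 235 x 90 mm foot 10 mm thick, that carries the mirror on a column and the camera on a post. Origin on the bench under the mirror's turning axis, z up, x axis from the mirror's axis level to the camera.
- camera_lens (a point): front of the lens of the small black and blue camera, 110 mm from the mirror's axis at z = 0.127, looking along the stand's -x at the mirror; the camera's box reaches to 172 mm from the axis and up to z = 0.145.
- mirror: swivel mirror, 58 x 54 mm. Origin mid-face, on its upright turning axis, z = 0.127; x axis = its normal, z up. It starts square to the camera and turns anticlockwise (from above) up to 1.25 rad. A spring (0.03 N m/rad, 0.002 N m friction) turns it back when let go. The dot is seen mid-mirror when the mirror's normal halves the angle between axis-to-camera and axis-to-dot, seen from above.
- mirror_knob (a point): centre of the orange bar knob on top of the mirror, on the turning axis, z = 0.185; it turns with the mirror. The bar is 36 mm long (y axis, along the mirror's face), 10 mm thick (x axis, the mirror's normal, out of its face) and 26 mm high, with 15 mm free below it. Grip it across its thickness from above.
- sight_line: thin red pointer, 113 mm long, on a brass collar 48 mm below the mirror's centre; geared to the mirror, it turns twice as far and shows where the camera looks by way of the mirror. Origin on the mirror's axis at mirror height (z = 0.127); x axis along the reflected line of sight, z up. The dot must lie on this axis, seen from above; 30 mm to either side is accepted.
- bearing_40: small ball bearing, 40x40x12 mm, lying loose on the bench; a bystander to be left in place (30 mm at most).
- allen_set: red hex key set, 85x28x21 mm, lying loose on the bench; a bystander to be left in place (30 mm at most).
- pliers_red: red-handled pliers, 185x59x13 mm, lying loose on the bench; a bystander to be left in place (30 mm at most).
- gear_small: small steel gear, 60x60x21 mm, lying loose on the bench; a bystander to be left in place (30 mm at most).
- spark_plug_0: spark plug, 64x19x16 mm, lying loose on the bench; a bystander to be left in place (30 mm at most).
- driver_yellow: yellow screwdriver, 210x30x31 mm, lying loose on the bench; a bystander to be left in place (30 mm at most).
- tape_measure: yellow tape measure, 78x32x62 mm, lying loose on the bench; a bystander to be left in place (30 mm at most).

How it is judged:
On the way, in this order (a step that is already met when the one before it is completed fails the run):
1. the green cap has been pressed shut (value of joint cap_green below 0.08 rad), for 0.2 s.
2. the yellow cap stands open and upright (value of joint cap_yellow above 1.25 rad and value of joint cap_green below 0.12 rad), for 0.2 s.
At the end, for the whole second after the job is handed in: The green and blue caps are shut (within 0.12 rad), the yellow cap stands open by more than 1.25 rad, the reflected line of sight passes within 30 mm of the red dot to either side, and the gripper's fingers are still holding the mirror, at rest (below 0.05 rad/s) (all of step 2 and value of joint cap_blue below 0.12 rad and y of yellow_dot in the frame of sight_line between -0.03 and 0.03 m and x of yellow_dot in the frame of sight_line above 0.1 m and contact force between the fingers and mirror above 0.3 N and angular speed of mirror below 0.05 rad/s); the arm keeps its last pose, push and grip.
It fails at once if the blue cap is opened (value of joint cap_blue above 0.3 rad).
It fails at once if a bystanding tool or part is pushed out of its place (distance of any of bearing_40, allen_set, pliers_red, gear_small, spark_plug_0, driver_yellow, tape_measure from where it was at the start of the episode above 0.03 m).
It also fails if it takes over 61 s, if anything falls off the work surface, if the arm or the gripper's body presses on something with over 40 N, if the wrist force passes 120 N, or if a joint passes its speed limit or range.

## Working session

There is one attempt and no reset: what is moved stays moved. The work goes in short steps, Python scripts to look and compute and a tool call to move; the robot and the scene stay as the last step left them, time stands still between calls to the robot, and variables do not carry over. Pictures are saved under pics/ and viewed, at most 10 in all, crops included, and the job is handed in when it is done.

Besides the shell and the picture viewer there is one more tool, called as name([rows], argument=value, ...), one row to a line, values as JSON. play_rows: Moves the arm, as the interface text tells. Its arguments: {"type":"object","properties":{"increments":{"type":"array","items":{"type":"array"}},"fingers":{"type":"number"},"grip_force":{"type":"number"}},"required":["increments"]}

```bash
mkdir -p pics; cat > h.py <<'E'
import numpy as np, cv2
from station import r
from scipy.spatial.transform import Rotation as R
def ray(p,uv):
    K=p["K"];T=np.array(p["cam_to_world"]);K=np.array(K)
    d=np.array([(uv[0]-K[0,2])/K[0,0],(uv[1]-K[1,2])/K[1,1],1.])
    d=T[:3,:3]@d; return T[:3,3],d/np.linalg.norm(d)
def atz(p,uv,z):
    o,d=ray(p,uv); return o+d*(z-o[2])/d[2]
def tri(rs):
    A=np.zeros((3,3));b=np.zeros(3)
    for o,d in rs:
        M=np.eye(3)-np.outer(d,d);A+=M;b+=M@o
    x=np.linalg.solve(A,b); return x,[round(1e3*np.linalg.norm(np.cross(x-o,d)),1) for o,d in rs]
def tool(dw):
    q=r.sense()["orientation"];return R.from_quat([q[1],q[2],q[3],q[0]]).inv().apply(dw)/0.4
E
cat > a.py <<'E'
from h import *
P={n:r.get_image(n) for n in("scene","side")}
for n in P: cv2.imwrite(f"pics/{n}0.png",P[n]["img"])
for t in "rack green_tab green_hinge yellow_tab yellow_hinge mirror_stand camera_lens mirror mirror_knob sight_line cap_blue".split():
    rs=[];s=t
    for n in P:
        try: m=r.mark_of(t,P[n])
        except Exception as e: m=[];s+=" ERR"
        if m: rs.append(ray(P[n],m[0]["uv"])); s+=f" {n} {np.round(m[0]['uv'])} {m[0]['confidence']:.2f}"
    if len(rs)==2:
        x,e=tri(rs); s+=f" -> {np.round(x,3)} {e}"
    print(s)
s=r.sense();print(s["eef_pos"],s["orientation"],s["t"])
E
python3 a.py
```

```text
rack scene [206. 211.] 0.68 side [287. 220.] 0.65 -> [0.53  0.164 0.067] [np.float64(57.9), np.float64(57.9)]
green_tab side [303. 194.] 0.56
green_hinge side [285. 192.] 0.53
yellow_tab scene [212. 209.] 0.56 side [306. 193.] 0.52 -> [0.58  0.159 0.114] [np.float64(1.8), np.float64(1.8)]
yellow_hinge scene [370. 252.] 0.64 side [308. 192.] 0.44 -> [ 0.415 -0.378  0.158] [np.float64(153.0), np.float64(153.0)]
mirror_stand scene [286. 248.] 0.60 side [277. 257.] 0.68 -> [ 0.443 -0.115  0.001] [np.float64(3.4), np.float64(3.4)]
camera_lens scene [287. 204.] 0.95 side [314. 217.] 0.59 -> [ 0.555 -0.128  0.132] [np.float64(0.7), np.float64(0.7)]
mirror scene [285. 216.] 0.59 side [276. 218.] 0.51 -> [ 0.442 -0.114  0.131] [np.float64(3.4), np.float64(3.4)]
mirror_knob scene [286. 199.] 0.66 side [289. 194.] 0.66 -> [ 0.479 -0.117  0.196] [np.float64(9.8), np.float64(9.8)]
sight_line
cap_blue ERR ERR
[0.23110151 0.58066727 0.23131145] [-6.55922477e-06  1.88283529e-01  9.82114714e-01 -1.55177369e-05] 1.1
```

View pics/scene0.png

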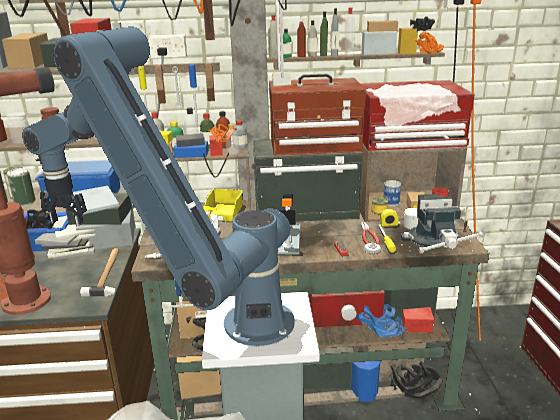

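View pics/side0.png

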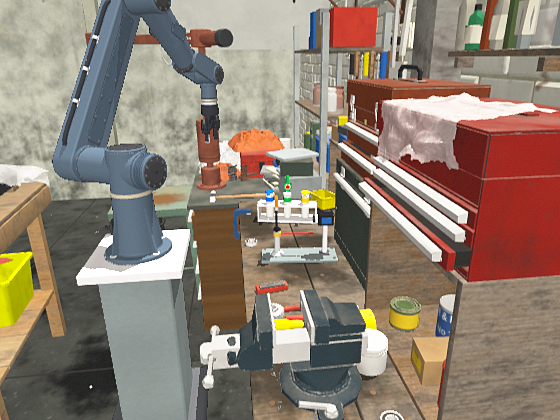

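The scene view has the arm hiding the rack. In the side view the blue, green (open) and yellow caps are at about (268,196), (287,187) and (305,197), and the orange knob at (277,197). I'll move the arm over for a clear look.

play_rows([
  [[0,0,-0.15],[0,0,0]],
  [[-0.1,-0.1,-0.3],[0,0,0]],
  [[-0.93,-0.9,-0.42],[0,0,0]],
  [[-0.93,-0.9,-0.42],[0,0,0]],
  [[-0.93,-0.9,-0.42],[0,0,0]],
  [[-0.93,-0.9,-0.42],[0,0,0]],
  [[-0.93,-0.9,-0.42],[0,0,0]],
  [[-0.93,-0.9,-0.42],[0,0,0]],
  [[-0.93,-0.9,-0.42],[0,0,0]],
  [[-0.93,-0.9,-0.42],[0,0,0]],
])

```text
t: 2.35
eef_pos: [0.4445, 0.1062, 0.4]
orientation: [0.001, 0.189, 0.982, 0.0]
contact_force: [-0.0, 0.8, 0.9]
finger_gap: 0.0853
finger_force: 0.0
```

```bash
cat >> h.py <<'E'
def fray(p,uv):
    K=np.array(p["K"]);T=np.array(p["cam_to_world"])
    a=(uv[0]-K[0,2])/K[0,0];b=(uv[1]-K[1,2])/K[1,1];th=np.hypot(a,b);k=np.sin(th)/th
    d=T[:3,:3]@[a*k,b*k,np.cos(th)]; return T[:3,3],d
E
cat > b.py <<'E'
from h import *
import sys
k=sys.argv[1]
P={n:r.get_image(n) for n in("scene","side","wrist")}
for n in P: cv2.imwrite(f"pics/{n}{k}.png",P[n]["img"])
Z=dict(rack=0,green_tab=.15,green_hinge=.108,yellow_tab=.111,yellow_hinge=.108,blue_tab=.111,mirror_stand=0,camera_lens=.127,mirror=.127,mirror_knob=.185,yellow_dot=.127,sight_line=.127)
for t in (sys.argv[2:] or Z):
    rs=[];s=t
    for n in P:
        try: m=r.mark_of(t,P[n])
        except Exception as e: m=[]
        if m:
            o,d=(fray if n=="wrist" else ray)(P[n],m[0]["uv"])
            rs.append((o,d)); s+=f" {n} {np.round(m[0]['uv'])} {m[0]['confidence']:.2f} {np.round((o+d*(Z[t]-o[2])/d[2])[:2],3)};"
    if len(rs)>1:
        x,e=tri(rs); s+=f" -> {np.round(x,3)} {np.array(e)}"
    print(s)
s=r.sense();print(s["eef_pos"],s["orientation"],s["t"])
E
python3 b.py 1
```

```text
rack scene [215. 208.] 0.64 [0.841 0.168]; side [286. 220.] 0.61 [0.51  0.181]; wrist [348. 181.] 0.75 [0.52  0.197]; -> [0.516 0.155 0.077] [65.4 63.6 35.9]
green_tab scene [196. 205.] 0.40 [0.544 0.212]; side [287. 180.] 0.64 [0.519 0.219]; wrist [390. 201.] 0.73 [0.526 0.223]; -> [0.522 0.215 0.156] [6.1 5.9 6.5]
green_hinge scene [154. 256.] 0.67 [0.246 0.331]; side [288. 190.] 0.61 [0.523 0.219]; wrist [378. 193.] 0.54 [0.524 0.22 ]; -> [0.527 0.319 0.018] [88.1 56.2 84.6]
yellow_tab scene [213. 208.] 0.51 [0.592 0.155]; side [306. 195.] 0.47 [0.581 0.147]; wrist [346. 244.] 0.70 [0.578 0.152]; -> [0.581 0.153 0.112] [4.4 2.9 3.1]
yellow_hinge scene [198. 209.] 0.63 [0.599 0.216]; side [308. 188.] 0.47 [0.605 0.243]; wrist [380. 234.] 0.77 [0.585 0.204]; -> [0.591 0.209 0.113] [5.9 9.1 9.4]
blue_tab
mirror_stand scene [285. 246.] 0.60 [ 0.463 -0.112]; side [276. 259.] 0.57 [ 0.438 -0.132]; wrist [164. 203.] 0.74 [ 0.432 -0.121]; -> [ 0.438 -0.117  0.003] [11.5  9.6  6.5]
camera_lens scene [286. 205.] 0.92 [ 0.557 -0.124]; side [286. 193.] 0.73 [0.505 0.127]; -> [ 0.466 -0.113  0.188] [18.3 18.3]
mirror scene [287. 218.] 0.71 [ 0.447 -0.121]; side [276. 221.] 0.58 [ 0.439 -0.137]; wrist [140. 232.] 0.69 [ 0.445 -0.118]; -> [ 0.444 -0.12   0.124] [4.  4.7 1.9]
mirror_knob scene [287. 201.] 0.81 [ 0.461 -0.12 ]; side [274. 206.] 0.60 [ 0.43  -0.166]; wrist [121. 247.] 0.76 [ 0.445 -0.121]; -> [ 0.442 -0.123  0.181] [11.5 13.6  3.3]
yellow_dot scene [205. 211.] 0.46 [0.533 0.182]; side [307. 195.] 0.41 [0.575 0.091]; wrist [364. 235.] 0.55 [0.568 0.179]; -> [0.588 0.185 0.097] [4.9 4.5 6.5]
sight_line
[0.44359106 0.10864488 0.39931453] [ 1.54757995e-05  1.88236851e-01  9.82123662e-01 -9.68672182e-06] 4.15
```

View pics/wrist1.png

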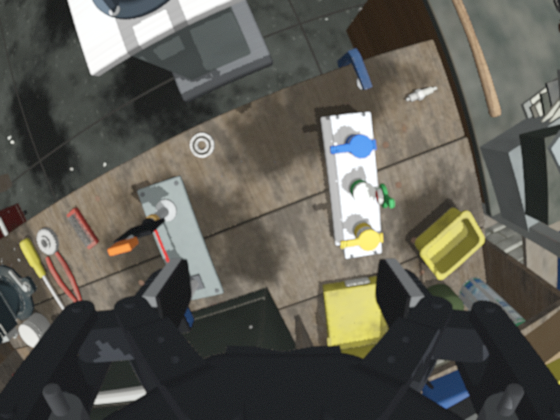

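```bash
python3 - <<'E'
from h import *
p=r.get_image("wrist");s=r.sense();q=s["orientation"];Q=R.from_quat([q[1],q[2],q[3],q[0]])
T=np.array(p["cam_to_world"]);print(Q.inv().apply(T[:3,3]-s["eef_pos"]),Q.inv().as_matrix()@T[:3,:3],T[:3,3],np.round(s["joint_pos"],3),p["K"][0])
E
```

```text
[ 0.0674318   0.00054286 -0.14398157] [[ 6.48159890e-04 -9.63381485e-01 -2.68133724e-01]
 [ 9.99999790e-01  6.21823743e-04  1.83140978e-04]
 [-9.70271124e-06 -2.68133786e-01  9.63381686e-01]] [0.38114165 0.13408505 0.54330753] [-0.005  0.117  1.579 -0.     1.445 -1.197] [325.1922621    0.         282.80020461]
```

play_rows([
  [[-0.19,0.16,0.3],[0,0,0.93]],
  [[-0.19,0.16,0.3],[0,0,0.93]],
  [[-0.19,0.16,0.3],[0,0,0.93]],
  [[-0.19,0.16,0.3],[0,0,0.93]],
  [[-0.19,0.16,0.3],[0,0,0.93]],
  [[-0.19,0.16,0.3],[0,0,0.93]],
  [[-0.19,0.16,0.3],[0,0,0.93]],
  [[-0.19,0.16,0.3],[0,0,0.93]],
  [[-0.19,0.16,0.3],[0,0,0.93]],
], fingers=1)

```text
t: 5.32
eef_pos: [0.538, 0.14, 0.2793]
orientation: [0.0, 0.775, 0.632, -0.0]
contact_force: [0.5, -0.6, 0.1]
finger_gap: -0.0003
finger_force: 0.0
```

```bash
python3 b.py 2 rack green_tab green_hinge yellow_tab yellow_hinge
```

```text
rack side [286. 219.] 0.89 [0.51  0.196]; wrist [256. 132.] 0.94 [0.516 0.2  ]; -> [ 0.513  0.201 -0.002] [2.8 2.8]
green_tab scene [197. 204.] 0.63 [0.552 0.21 ]; side [284. 178.] 0.52 [0.513 0.251]; wrist [246. 113.] 0.63 [0.523 0.22 ]; -> [0.517 0.213 0.162] [7.7 9.3 9.7]
green_hinge scene [390. 224.] 0.64 [ 0.398 -0.485]; side [285. 192.] 0.50 [0.508 0.201]; wrist [249. 118.] 0.72 [0.521 0.217]; -> [ 0.441 -0.121  0.179] [362.9  42.9 346.9]
yellow_tab scene [287. 219.] 0.52 [ 0.467 -0.12 ]; side [307. 193.] 0.44 [0.589 0.167]; wrist [316. 170.] 0.88 [0.574 0.154]; -> [0.558 0.02  0.106] [149.2  51.2 132.5]
yellow_hinge scene [199. 209.] 0.55 [0.601 0.209]; side [306. 189.] 0.49 [0.596 0.221]; wrist [321. 114.] 0.81 [0.59  0.207]; -> [0.591 0.208 0.112] [0.5 1.7 1.7]
[0.53784583 0.1400152  0.27930916] [ 1.91849395e-06  7.75102023e-01  6.31836097e-01 -1.34406049e-05] 6.225
```

View pics/wrist2.png

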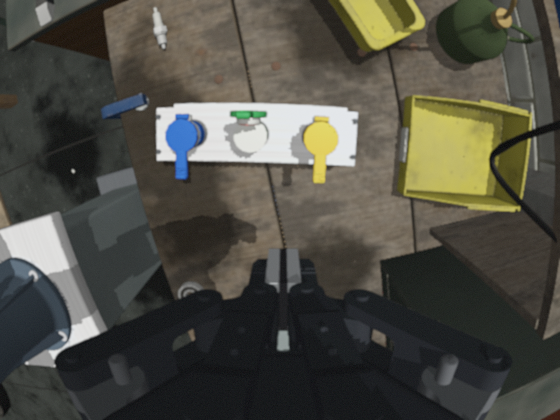

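Wrist view: caps at blue (182,138), green open (248,120) and yellow (320,140), and the rack is aligned with the tool's x axis. I'll push the green cap over from behind.

play_rows([
  [[0.295,-0.0875,0],[0,0,0]],
  [[0.295,-0.0875,0],[0,0,0]],
  [[0.295,-0.0875,0.15],[0,0,0]],
  [[0.295,-0.0875,0.3],[0,0,0]],
  [[0.295,-0.0875,0.335],[0,0,0]],
  [[0.2325,-0.0875,0.335],[0,0,0]],
  [[0.195,-0.0875,0.335],[0,0,0]],
  [[0.1575,-0.0875,0.335],[0,0,0]],
  [[0.12,-0.0875,0.36],[0,0,0]],
  [[0.1075,-0.0875,0.385],[0,0,0]],
])

```text
t: 7.48
eef_pos: [0.5122, 0.1881, 0.1252]
orientation: [0.0, 0.775, 0.631, 0.0]
contact_force: [-0.3, -0.1, 0.4]
finger_gap: 0.0001
finger_force: 0.2
```

play_rows([
  [[0,0,0.015],[0,0,0]],
  [[0,0,0.0225],[0,0,0]],
  [[0,0,0.0275],[0,0,0]],
  [[0,0,0.0275],[0,0,0]],
])

```text
t: 7.98
eef_pos: [0.5124, 0.1896, 0.1143]
orientation: [0.0, 0.775, 0.632, 0.0]
contact_force: [-0.4, 0.1, 0.9]
finger_gap: 0.0002
finger_force: 0.0
```

play_rows([
  [[-0.01,0,0.005],[0,0,0]],
  [[-0.01,0,0.01],[0,0,0]],
  [[-0.01,0,0.01],[0,0,0]],
  [[-0.01,0,0.01],[0,0,0]],
])

```text
t: 8.48
eef_pos: [0.5128, 0.1874, 0.1135]
orientation: [0.0, 0.775, 0.631, 0.003]
contact_force: [-4.0, 5.8, 18.5]
finger_gap: -0.0002
finger_force: 9.2
```

```bash
python3 - <<'E'
from h import *
s=r.sense();print(s["eef_pos"],s["contact_force"],s["t"])
p=r.get_image("wrist");cv2.imwrite("pics/w3.png",p["img"][60:260,150:400].repeat(2,0).repeat(2,1))
E
```

```text
[0.51276291 0.18736722 0.1135304 ] [-4.00886027  5.80202678 18.50499018] 8.475
```

View pics/w3.png

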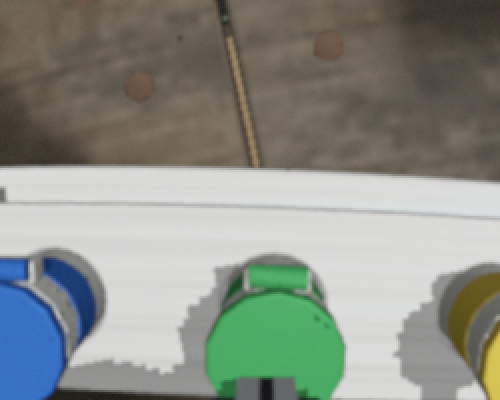

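The green cap lies flat (crop: hinge at (277,275)), with the fingers pressing at 18 N. Next I'll lift, go over the yellow tab and refine its position.

play_rows([
  [[0,0,-0.1],[0,0,0]],
  [[0,0,-0.19],[0,0,0]],
  [[-0.06,0.169,-0.21],[0,0,0]],
  [[-0.06,0.169,-0.21],[0,0,0]],
  [[-0.06,0.169,-0.21],[0,0,0]],
  [[-0.06,0.169,-0.21],[0,0,0]],
], fingers=0.5)

```text
t: 9.28
eef_pos: [0.571, 0.1485, 0.1934]
orientation: [-0.001, 0.775, 0.632, -0.001]
contact_force: [0.2, -0.3, -0.6]
finger_gap: 0.0426
finger_force: 0.0
```

```bash
cat > c.py <<'E'
from h import *
import sys
p=r.get_image("wrist");cv2.imwrite("pics/w4.png",p["img"]);s=r.sense();print(s["eef_pos"],s["finger_gap"],s["t"])
q=s["orientation"];Q=R.from_quat([q[1],q[2],q[3],q[0]])
for t,z in zip(sys.argv[1::2],sys.argv[2::2]):
  z=float(z)
  for m in r.mark_of(t,p)[:2]:
    o,d=fray(p,m["uv"]);x=o+d*(z-o[2])/d[2];print(t,np.round(m["uv"]),round(m["confidence"],2),np.round(x,4),"tool",np.round(Q.inv().apply(x-s["eef_pos"]),4))
E
python3 c.py green_tab .111 green_hinge .108 yellow_tab .111 yellow_hinge .108
```

```text
[0.57104578 0.14868741 0.19354054] 0.042968752058029025 9.325
green_tab [195. 205.] 0.92 [0.5095 0.17   0.111 ] tool [ 0.0086 -0.0644  0.0827]
green_tab [196. 140.] 0.73 [0.5221 0.2166 0.111 ] tool [ 0.0567 -0.0613  0.0827]
green_hinge [196. 138.] 0.65 [0.5221 0.2174 0.108 ] tool [ 0.0576 -0.0616  0.0857]
yellow_tab [289. 208.] 0.6 [0.577  0.1537 0.111 ] tool [0.0062 0.0051 0.0825]
yellow_hinge [287. 212.] 0.72 [0.5748 0.1509 0.108 ] tool [0.003  0.0034 0.0855]
yellow_hinge [293. 137.] 0.69 [0.5898 0.2031 0.108 ] tool [0.0571 0.0076 0.0855]
```

View pics/w4.png

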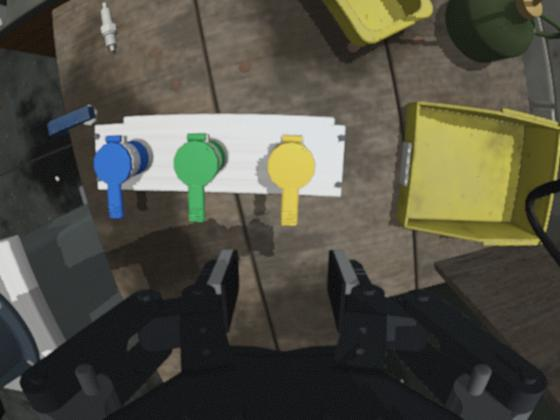

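Wrist view: green and yellow caps are shut, and the yellow tab at (289,208) is between the open fingers, turned 3° from the tool. I'll lower and pinch.

play_rows([
  [[0.006,0.0125,0.1],[0,0,0.036]],
  [[0.006,0.0125,0.2],[0,0,0.036]],
  [[0.006,0.0125,0.226],[0,0,0.036]],
  [[0.006,0.0125,0.226],[0,0,0.036]],
], fingers=0.5, grip_force=25)

```text
t: 10.02
eef_pos: [0.578, 0.1496, 0.1037]
orientation: [-0.0, 0.792, 0.611, -0.0]
contact_force: [0.2, 0.5, -0.8]
finger_gap: 0.0424
finger_force: 0.0
```

play_rows([
  [[0,0,0],[0,0,0]],
  [[0,0,0],[0,0,0]],
  [[0,0,0],[0,0,0]],
  [[0,0,0],[0,0,0]],
  [[0,0,0],[0,0,0]],
  [[0,0,0],[0,0,0]],
], fingers=1)

```text
t: 10.78
eef_pos: [0.5758, 0.1504, 0.1054]
orientation: [-0.002, 0.792, 0.611, -0.001]
contact_force: [-5.0, 3.0, 5.1]
finger_gap: 0.011
finger_force: 26.7
```

play_rows([
  [[0.003,0,-0.023],[0,0,0]],
  [[0.011,0,-0.046],[0,0,0]],
  [[0.022,0,-0.067],[0,0,0]],
  [[0.037,0,-0.086],[0,0,0]],
  [[0.054,0,-0.1015],[0,0,0]],
  [[0.075,0,-0.114],[0,0,0]],
  [[0.091,0,-0.1215],[0,0,0]],
  [[0.107,0,-0.126],[0,0,0]],
  [[0.134,0,-0.129],[0,0,0]],
  [[0.14,0,-0.129],[0,0,0]],
])

```text
t: 12.02
eef_pos: [0.5892, 0.2035, 0.1562]
orientation: [-0.001, 0.792, 0.611, -0.003]
contact_force: [-8.4, -1.1, 3.1]
finger_gap: 0.0107
finger_force: 24.4
```

play_rows([
  [[0,0,0],[0,0,0]],
  [[0,0,0],[0,0,0]],
  [[0,0,0],[0,0,0]],
], fingers=0.5)

```text
t: 12.4
eef_pos: [0.5937, 0.2034, 0.1563]
orientation: [0.001, 0.792, 0.61, 0.001]
contact_force: [-0.8, -0.1, 0.3]
finger_gap: 0.0428
finger_force: 0.0
```

play_rows([
  [[0,0,-0.15],[0,0,0]],
  [[-0.2,0,-0.25],[0,0,0]],
  [[-0.2,0,-0.25],[0,0,0]],
  [[-0.2,0,-0.25],[0,0,0]],
])

```text
t: 12.9
eef_pos: [0.5731, 0.1247, 0.2572]
orientation: [0.001, 0.793, 0.609, 0.002]
contact_force: [0.1, 0.6, 0.5]
finger_gap: 0.0426
finger_force: 0.0
```

```bash
python3 c.py green_tab .111 yellow_tab .158 yellow_hinge .108 yellow_dot .127 mirror_knob .185 camera_lens .127 mirror .127
```

```text
[0.57272379 0.12571747 0.25621853] 0.042653906176493485 12.95
green_tab [205. 167.] 0.92 [0.5127 0.1704 0.111 ] tool [ 0.0277 -0.0698  0.1451]
yellow_tab [276. 118.] 0.94 [0.5871 0.1947 0.158 ] tool [ 0.0703 -0.0039  0.0983]
yellow_tab [278. 105.] 0.67 [0.5912 0.2033 0.158 ] tool [ 0.0796 -0.0022  0.0983]
yellow_hinge [277. 110.] 0.76 [0.5898 0.2023 0.108 ] tool [ 0.0783 -0.0034  0.1483]
yellow_dot [276. 122.] 0.72 [0.5858 0.1917 0.127 ] tool [ 0.067  -0.0045  0.1293]
```

View pics/w4.png

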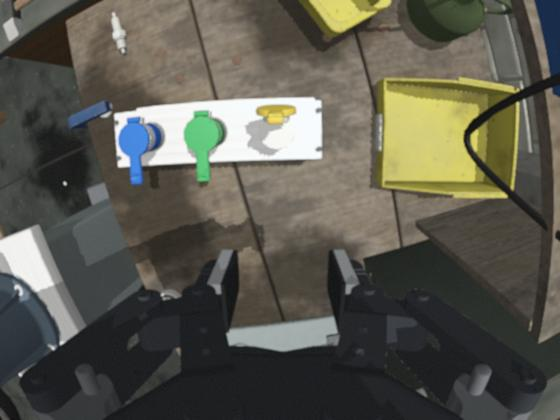

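Wrist view: the yellow cap stands nearly upright with its tab at (276,118), and green and blue are shut. It seems to lean forward about 0.15 rad, so I'll nudge it back with the closed fingers.

play_rows([
  [[0.06,-0.009,0.1],[0,0,0]],
  [[0.06,-0.009,0.2],[0,0,0]],
  [[0.06,-0.009,0.265],[0,0,0]],
  [[0.06,-0.009,0.265],[0,0,0]],
  [[0.12,-0.009,0.265],[0,0,0]],
  [[0.16,-0.009,0.265],[0,0,0]],
  [[0.17,-0.009,0.265],[0,0,0]],
  [[0.17,-0.009,0.265],[0,0,0]],
], fingers=1)

```text
t: 14.3
eef_pos: [0.586, 0.1931, 0.15]
orientation: [0.0, 0.792, 0.611, 0.0]
contact_force: [-0.7, -0.5, -0.4]
finger_gap: 0.0003
finger_force: 0.0
```

play_rows([
  [[-0.1,0,0],[0,0,0]],
  [[-0.1,0,-0.15],[0,0,0]],
  [[-0.2,-0.1,-0.3],[0,0,0]],
  [[-0.3,-0.2,-0.35],[0,0,0]],
  [[-0.5,-0.2,-0.35],[0,0,0]],
  [[-0.6,-0.2,-0.35],[0,0,0]],
  [[-0.6,-0.2,-0.35],[0,0,0]],
], fingers=0.5)

```text
t: 15.18
eef_pos: [0.4462, -0.0222, 0.2901]
orientation: [0.001, 0.794, 0.608, -0.0]
contact_force: [0.1, 0.9, 0.6]
finger_gap: 0.0428
finger_force: 0.0
```

```bash
python3 b.py 5 yellow_tab yellow_hinge yellow_dot green_tab mirror_stand mirror mirror_knob camera_lens sight_line
```

```text
yellow_tab side [289. 193.] 0.61 [0.52  0.181]; wrist [287.   6.] 0.21 [0.5   0.161]; -> [0.508 0.158 0.118] [8.7 8.7]
yellow_hinge side [306. 325.] 0.66 [ 0.443 -0.628];
yellow_dot side [304. 187.] 0.56 [0.583 0.196]; wrist [296. 241.] 0.62 [ 0.448 -0.071]; -> [ 0.496 -0.049  0.205] [43.7 43.7]
green_tab side [363. 337.] 0.61 [ 0.52  -0.732];
mirror_stand scene [284. 247.] 0.79 [ 0.457 -0.108]; side [279. 256.] 0.69 [ 0.448 -0.113]; wrist [294. 238.] 0.57 [ 0.439 -0.114]; -> [ 0.444 -0.111  0.004] [4.7 5.2 5.2]
mirror scene [287. 220.] 0.75 [ 0.426 -0.118]; side [278. 219.] 0.61 [ 0.445 -0.119]; wrist [303. 285.] 0.93 [ 0.443 -0.122]; -> [ 0.443 -0.121  0.124] [5.  4.  2.6]
mirror_knob scene [286. 201.] 0.67 [ 0.463 -0.119]; side [275. 204.] 0.66 [ 0.435 -0.15 ]; wrist [301. 283.] 0.58 [ 0.446 -0.088]; -> [ 0.445 -0.108  0.178] [17.5  8.9 13.6]
camera_lens scene [286. 208.] 0.77 [ 0.535 -0.12 ]; side [314. 216.] 0.98 [ 0.559 -0.114]; -> [ 0.556 -0.12   0.123] [5.9 5.9]
sight_line side [366. 335.] 0.53 [ 0.537 -0.699];
[ 0.44751588 -0.018841    0.28949828] [-3.34969642e-05  7.91893687e-01  6.10658977e-01 -9.45312419e-06] 16.675
```

View pics/wrist5.png

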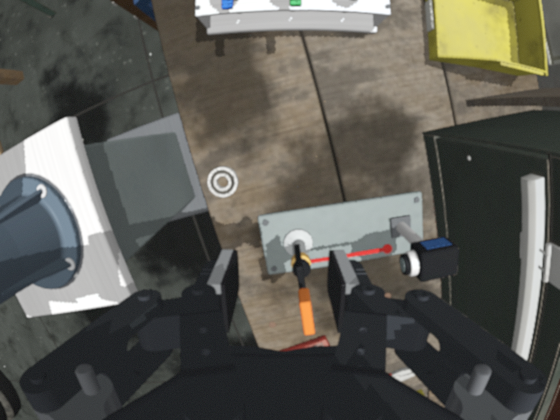

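Wrist view: the knob is at about (307,312), the pointer's tip at (390,248), the lens at (410,262) and the stand's foot edge runs (262,216) to (420,194). Now to turn these into positions.

```bash
python3 - <<'E'
from h import *
p=r.get_image("wrist");s=r.sense();q=s["orientation"];Q=R.from_quat([q[1],q[2],q[3],q[0]]);im=p["img"]
def w(uv,z):
    o,d=fray(p,uv);x=o+d*(z-o[2])/d[2];return x
def show(n,x): print(n,np.round(x,4),"tool",np.round(Q.inv().apply(x-s["eef_pos"]),4))
for n,uv,z in [("edgeA",(262,216),.01),("edgeB",(420,194),.01),("tip",(392,248),.079),("lens",(408,262),.127)]: show(n,w(uv,z))
hsv=cv2.cvtColor(im,cv2.COLOR_BGR2HSV)
m=cv2.inRange(hsv,(5,150,120),(18,255,255)); m[:270]=0;m[345:]=0;m[:,:290]=0;m[:,325:]=0
rc=cv2.minAreaRect(cv2.findNonZero(m)); print(rc); b=cv2.boxPoints(rc)
b=b[np.argsort(b[:,1])]
show("knobnear",w(b[:2].mean(0),.198));show("knobfar",w(b[2:].mean(0),.198))
red=cv2.inRange(hsv,(0,150,120),(4,255,255));red[:235]=0;red[275:]=0;red[:,:290]=0;red[:,400:]=0
pts=cv2.findNonZero(red)[:,0];X=np.array([w(u,.079) for u in pts]);c=X.mean(0);d=np.linalg.svd(X-c)[2][0];print("ptr",c,d,np.degrees(np.arctan2(d[1],d[0])),X[X[:,0].argmax()])
E
```

```text
edgeA [ 0.406  -0.0682  0.01  ] tool [-0.0583 -0.0276  0.2795]
edgeB [ 0.6299 -0.0938  0.01  ] tool [-0.0261  0.1954  0.2795]
tip [ 0.5574 -0.1292  0.079 ] tool [-0.0788  0.1343  0.2105]
lens [ 0.561  -0.1273  0.127 ] tool [-0.076   0.1373  0.1625]
((305.4865417480469, 312.0770263671875), (46.67779541015625, 11.323321342468262), 81.46923065185547)
knobnear [ 0.4469 -0.0859  0.198 ] tool [-0.065   0.0165  0.0915]
knobfar [ 0.4419 -0.1348  0.198 ] tool [-0.1136  0.024   0.0915]
ptr [ 0.51960305 -0.12570068  0.079     ] [-9.94317954e-01  1.06450958e-01 -1.16270253e-17] 173.88923107255013 [ 0.55487511 -0.12844687  0.079     ]
```

play_rows([
  [[-0.12,0.03,0],[0,0,-0.098]],
  [[-0.241,0.057,0.05],[0,0,-0.098]],
  [[-0.241,0.057,0.12],[0,0,-0.098]],
  [[-0.241,0.057,0.12],[0,0,-0.098]],
])

```text
t: 17.23
eef_pos: [0.4435, -0.1176, 0.2399]
orientation: [-0.003, 0.745, 0.667, -0.001]
contact_force: [-0.2, -0.1, -0.0]
finger_gap: 0.0426
finger_force: 0.0
```

```bash
python3 c.py mirror_knob .185 mirror .127; python3 - <<'E'
import cv2;cv2.imwrite("pics/w6.png",cv2.imread("pics/w4.png"))
E
```

```text
[ 0.44453052 -0.11768535  0.2410921 ] 0.04258960736171889 17.275
mirror_knob [282. 231.] 0.94 [ 0.4433 -0.1188  0.185 ] tool [-0.0013 -0.001   0.0561]
mirror [283. 208.] 0.85 [ 0.444  -0.1191  0.127 ] tool [-0.0016 -0.0002  0.1141]
```

View pics/w6.png

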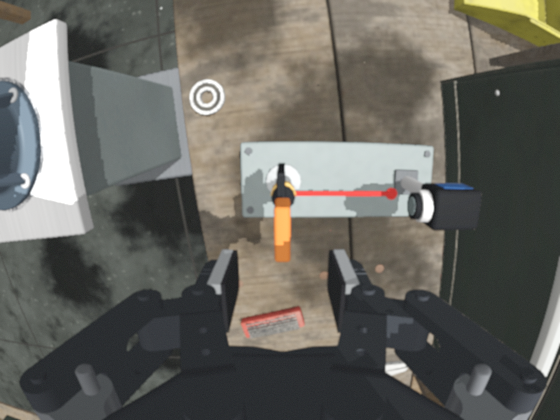

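The knob at (282,231) is centred between the fingers and square to them. I'll lower and grip.

play_rows([
  [[-0.003,-0.0025,0.1],[0,0,0]],
  [[-0.003,-0.0025,0.187],[0,0,0]],
  [[-0.003,-0.0025,0.187],[0,0,0]],
])

```text
t: 17.75
eef_pos: [0.4432, -0.1179, 0.166]
orientation: [-0.002, 0.745, 0.668, -0.001]
contact_force: [-0.1, 0.6, -0.0]
finger_gap: 0.0423
finger_force: 0.0
```

play_rows([
  [[0,0,0],[0,0,0]],
  [[0,0,0],[0,0,0]],
  [[0,0,0],[0,0,0]],
  [[0,0,0],[0,0,0]],
  [[0,0,0],[0,0,0]],
  [[0,0,0],[0,0,0]],
], fingers=1, grip_force=40)

```text
t: 18.5
eef_pos: [0.4428, -0.1189, 0.1684]
orientation: [-0.0, 0.744, 0.668, -0.001]
contact_force: [-4.0, 0.1, 4.8]
finger_gap: 0.0095
finger_force: 40.9
```

play_rows([
  [[0,0,0],[0,0,-0.06]],
  [[0,0,0],[0,0,-0.12]],
  [[0,0,0],[0,0,-0.18]],
  [[0,0,0],[0,0,-0.24]],
  [[0,0,0],[0,0,-0.3]],
  [[0,0,0],[0,0,-0.36]],
  [[0,0,0],[0,0,-0.418]],
  [[0,0,0],[0,0,-0.418]],
  [[0,0,0],[0,0,-0.418]],
])

```text
t: 19.62
eef_pos: [0.4438, -0.1187, 0.1683]
orientation: [0.0, 0.503, 0.864, -0.0]
contact_force: [-2.7, 0.4, 7.2]
finger_gap: 0.0097
finger_force: 41.1
```

```bash
python3 - <<'E'
from h import *
p=r.get_image("wrist");s=r.sense();q=s["orientation"];Q=R.from_quat([q[1],q[2],q[3],q[0]]);im=p["img"]
cv2.imwrite("pics/w7.png",im)
y=Q.apply([0,1,0]);print("tool y deg",np.degrees(np.arctan2(y[1],y[0])),s["eef_pos"],s["contact_force"],s["wrist_torque"],s["finger_gap"],s["t"])
hsv=cv2.cvtColor(im,cv2.COLOR_BGR2HSV)
red=cv2.inRange(hsv,(0,150,120),(4,255,255))|cv2.inRange(hsv,(175,150,120),(180,255,255))
X=[]
for v,u in np.argwhere(red):
    o,d=fray(p,(u,v));x=o+d*(.079-o[2])/d[2]
    if np.hypot(x[0]-.444,x[1]+.118)<.13: X.append(x)
X=np.array(X);c=X.mean(0);d=np.linalg.svd(X-c)[2][0];d*=np.sign(d[1])
print(len(X),c,"ptr deg",np.degrees(np.arctan2(d[1],d[0])))
for D in ([.588,.195],[.5858,.1917]):
    v=np.array(D)-[.4438,-.1185];print(np.degrees(np.arctan2(v[1],v[0])),"lateral from fitted line",np.cross(d[:2],np.array(D)-c[:2]))
E
```

```text
tool y deg 29.555908208421883 [ 0.44376902 -0.11875766  0.16832703] [-3.02715234  1.33789208  7.28325652] [ 0.27678364  0.54771047 -0.00462213] 0.009200798850808831 19.675
781 [ 0.4716743  -0.05683271  0.079     ] ptr deg 65.03365212693062
65.29907822279367 lateral from fitted line 0.0008392851613900076
65.40315305552406 lateral from fitted line 0.0014408246382961593<stdin>:14: DeprecationWarning: Arrays of 2-dimensional vectors are deprecated. Use arrays of 3-dimensional vectors instead. (deprecated in NumPy 2.0)
```

View pics/w7.png

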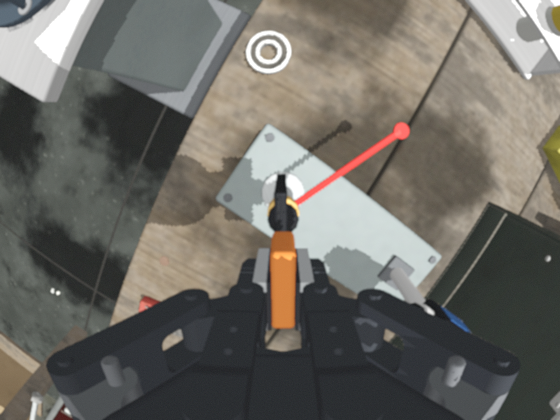

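The pointer, from the knob at (283,215) to (402,130), lies at 65.0°, and the dot is at 65.3°. The fingers hold the knob at rest with 41 N, so I'm handing in.

```bash
python3 -c "
from station import r
print(r.job_done())"
```

```text
the job is handed in; nothing more can be done
None
```

I handed the job in with the green cap pressed shut, the yellow cap upright, the blue cap left shut, and the mirror held at the dot; the hand-in gave no pass or fail. The pointer measured about 1 mm off the dot (30 mm allowed), though I worked out the yellow cap's final angle from the fingers' position and did not see it again after nudging it upright.

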